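Find and flag the loose rocker-cover nut

ROBOT

A 6-joint arm with a two-finger parallel gripper is mounted at the origin on the work surface. World frame = base frame: x ahead of the robot, y to its left, z up, the work surface at z = 0. Lengths are in m, angles in degrees, forces in N, time in s.
With the tool pointing down it reaches from about 0.3 to 0.75 m from the base axis. Payload 8.5 kg.
Tool frame: the origin (TCP) lies on the centre line of the jaws, within the pads' length; the fingertips stand 17 mm ahead of it and the grasp point (between the pads) lies 2 mm behind it; z points along the fingers, y is the direction in which the jaws open and shut (so a half turn about z gives the same grasp; the last joint's range is limited). The gripper opens to 85 mm and grips with 20 to 120 N. Pads are 22 mm wide; open, the fingers measure 114 mm over their backs; the gripper's body (76 mm by 85 mm) begins 54 mm behind the grasp point. The pads swing forward as they close: fully open they stand 13 mm farther back than shut.
Start: joints at [56.648, 21.807, 74.336, -0, 83.858, -12.336], TCP at [0.197, 0.513, 0.248] pointing down, gripper open.
Joint ranges: [-178.18, 178.18], [-50.72, 133.34], [12.68, 142.11], [-81.47, 261.47], [9.98, 163.14], [-165.26, 165.26]. Speed limits (degrees/s): [136.94, 136.94, 180, 180, 180, 180].

INTERFACE

Orientations are given as a 3x3 rotation matrix whose columns are the frame's x, y, z axes.
In Python, from rig import env, imaging, close_job gives the robot as it stands.
- The arm moves only by the tool step_arm, never from a script. Its argument "steps" is one flat list of numbers, 7 for each row, row after row: the opening, from 0 (shut) to 1 (fully open), then the shift along the tool's x, y, z as a fraction of full scale, then the turn, a rotation vector about the tool's x, y, z as a fraction of full scale. A call has 1 to 10 rows; each row is the pose to reach, as a shift and turn from the pose commanded when the call began, along the tool's axes at that moment; what a row does not reach only later rows make up. Full scale, the value 1, is 0.3 m for a shift and 45 degrees for a turn. A row lasts 1/10 s, in which the tool goes at most 50 mm and 8.59 degrees, less where a joint would pass 70% of its speed; a pose out of reach is approached as far as the arm can. A call with a number of a shift or a turn outside -1 to 1 is refused whole. A call with a gripper value outside its range is refused whole. The fingers move at their own pace and stop on an object; "grip_force" is the grip in N (left out, the last holds). Time passes only in rows, so rows that repeat a pose let the fingers close. It gives the time, the measured TCP pose, the force and the opening at its end, in the units of the state.
- env.observe(): the state, without advancing time (a new reading comes with each control period).
- imaging.get_image(name): name is "scene" or "top" or "wrist"; returns (picture, depth): 384x512x3 uint8, blue, green, red; 384x512 float32, m along the optical axis (not along the pixel's ray), 0 where there is no reading.
- imaging.get_calibration(name): a dict with "camera_matrix" (3x3 intrinsics, pixels), "k1" (the pictures are not rectified: a ray, as slopes to the right and down, at radius r is drawn at 1 + k1 r^2 times it, then the intrinsics apply), "world_from_camera" (4x4, takes a point from camera to world coordinates). Camera axes: x right, y down, z forward; pixel columns grow to the right and rows downward; lengths in m; the calibration is good to about 2 mm. A picture is of the moment at which its call begins: read the wrist's pose just before it. get_calibration takes no time and is no camera call; for the wrist camera it gives the pose at the moment of the call.
- close_job(): hands the job in, once; it reports no verdict.
Trained networks look in the newest picture that a camera, given by its name, has taken for a name from the list of things; names that differ only in an ending like _2 or _b are one class to them, and where a whole thing is asked for, a point or a joint stands for the part that bears it (a point fixed in the world has none). Each returns a list of dicts, best first, with "score" (0 to 1); they miss things now and then, are a little off and sometimes report something else, mostly with a low value. They report only what shows in the picture. A call takes as long as a camera call. They do not tell look-alikes from the thing itself.
- imaging.spot_in(camera, target): "pixel" ([column, row] in pixels, amid what is visible of it).
- imaging.regions_of(camera, target): "mask" (384x512 bool, what is visible of it) and "pixel" ([column, row] in pixels, amid what is visible of it).
- imaging.pinpoint(camera, target): "pixel" ([column, row] in pixels: a listed point, or the origin of a listed thing).
The state is a dict: "time_s": time; "q": joint angles; "qvel": joint speeds; "joint_efforts": joint torques, N m; "position": TCP position; "tool_rot": TCP orientation; "ft_force": force on the tool from outside, world axes, zero at the start; "wrist_torque": the same for the moment, N m; "grip_width": finger opening in m.
Only numpy, scipy, OpenCV 4.12 (cv2) and the standard library are available. Lean on these libraries where they do the work, as an engineer would, in place of code of your own. Each camera call takes 0.05 s, during which the arm holds its last target.

TASK

One of the two bar-handled nuts on top of the teal rocker cover has worked loose: try them with a light twist of about 30 degrees, either way, until you have turned the one that gives, and leave it turned. Then stand the orange marker post upright on top of the cover close beside that loose nut, with its centre within 8 cm of the nut's, and leave the green marker post where it is.

Things in the scene. Friction and masses are not known exactly. Their poses are not given: they have to be found in the camera images.
- nut_a_grip (a point): bar handle of a steel nut on the cover; the point lies on its upright turning axis, 36 mm above the cover. The bar is 50 mm long along x, 14 mm wide along y, from 10 to 46 mm above the cover, over a flange 40 mm across. Pinch it centred across the 14 mm, fingertips at least 12 mm off the cover. White stripes on bar and cover line up at the start. Its joint is nut_a.
- nut_a (a joint): turn of that nut, rad: 0 at the start, positive clockwise from above. One nut (not told which) is loose: it breaks away at about 0.15 N m, follows the hand up to 1.3 rad either way and stays where left. The other is tight and does not budge (0.04 rad at most): torque climbs past 2 N m within 0.2 rad of twist, or the pinch slips; then stop. A 25 N pinch is enough. Over 0.2 counts as turned; turn the loose one about 0.5.
- nut_b_grip (a point): bar handle of a steel nut on the cover; the point lies on its upright turning axis, 36 mm above the cover. The bar is 50 mm long along x, 14 mm wide along y, from 10 to 46 mm above the cover, over a flange 40 mm across. Pinch it centred across the 14 mm, fingertips at least 12 mm off the cover. White stripes on bar and cover line up at the start. Its joint is nut_b.
- nut_b (a joint): turn of that nut, rad: 0 at the start, positive clockwise from above. One nut (not told which) is loose: it breaks away at about 0.15 N m, follows the hand up to 1.3 rad either way and stays where left. The other is tight and does not budge (0.04 rad at most): torque climbs past 2 N m within 0.2 rad of twist, or the pinch slips; then stop. A 25 N pinch is enough. Over 0.2 counts as turned; turn the loose one about 0.5.
- head: fixed brown engine cylinder head, 380 mm long (x) by 150 (y), under a dark teal rocker cover whose flat top, 360 by 138 mm, is 150 mm above the bench. Origin: centre of the underside. Two look-alike bar-handled nuts stand on the cover's middle line, 90 mm either side of the centre; which of them is at which end varies from start to start.
- marker: loose orange marker post, about 120 g, on the bench: round base 50 mm across and 10 mm thick, round post 22 mm across above it up to 72 mm, white band. Origin: centre of its underside, z up. Grip the post from above about 45 mm over its foot. A good place for it is on the line between the nuts, 60 mm from the loose nut's axis.
- green_marker: the same post in green, a bystander on the bench near the orange one, at least 85 mm away centre to centre; to be left standing where it is (within 30 mm). Origin: centre of its underside.
There are look-alikes about, which are no part of the job. Of the things like the marker, leave any that is pink; of the rest the smaller one is meant.

How it is judged (in metres and radians):
On the way, in this order (a step that is already met when the one before it is completed fails the run):
1. the nut that gives (the loose one; the tight one cannot be turned) has been turned by more than 0.2 rad either way (((value of joint nut_a above 0.2 rad or value of joint nut_a below -0.2 rad) or (value of joint nut_b above 0.2 rad or value of joint nut_b below -0.2 rad))), for 0.1 s.
2. the orange marker stands upright on the cover beside the loose nut ((((value of joint nut_a above 0.2 rad or value of joint nut_a below -0.2 rad) and horizontal distance between marker and nut_a_grip below 0.08 m and z of marker in the frame of nut_a_grip between -0.042 and -0.029 m) or ((value of joint nut_b above 0.2 rad or value of joint nut_b below -0.2 rad) and horizontal distance between marker and nut_b_grip below 0.08 m and z of marker in the frame of nut_b_grip between -0.042 and -0.029 m)) and angle between marker's own z axis and vertical below 0.17 rad), for 0.2 s.
At the end, for the whole second after the job is handed in: The orange marker stands still and upright (within 10 degrees) on the top of the cover, its centre less than 80 mm from the axis of the loose nut; the loose nut is left turned by more than 0.2 rad either way from its start; the green marker still stands upright within 30 mm of where it was (all of step 2 and linear speed of marker below 0.02 m/s and distance of green_marker from where it was at the start of the episode below 0.03 m and angle between green_marker's own z axis and vertical below 0.17 rad); the robot touches nothing.
It also fails if it takes over 58 s, if anything falls off the work surface, if the arm or the gripper's body presses on something with over 40 N, if the wrist force passes 120 N, or if a joint passes its speed limit or range.

## Working session

There is one attempt and no reset: what is moved stays moved. The work goes in short steps, Python scripts to look and compute and a tool call to move; the robot and the scene stay as the last step left them, time stands still between calls to the robot, and variables do not carry over. Pictures are saved under pics/ and viewed, and the job is handed in when it is done.

Besides the shell and the picture viewer there is one more tool, called after "Emit:" as name(argument=value, ...) on one line, values as JSON. step_arm: Moves the arm, as the interface text tells. Shift numbers are shares of 0.3 m and turn numbers shares of 45 degrees, none past 1 either way. Its arguments: {"type":"object","properties":{"steps":{"type":"array","items":{"type":"number"}},"grip_force":{"type":"number"}},"required":["steps"]}

```bash
mkdir -p pics; ls
cat > h.py <<'E'
import numpy as np, cv2
from rig import env, imaging, close_job
def ray(cal,px):
    K=cal["camera_matrix"];k1=cal["k1"]
    K=np.array(K)
    d=cv2.undistortPoints(np.array([[px]],float),K,np.array([k1,0,0,0.]))[0,0]
    return d
def pt(cal,px,depth):
    d=ray(cal,px);T=np.array(cal["world_from_camera"])
    return (T@np.array([d[0]*depth,d[1]*depth,depth,1]))[:3]
def onz(cal,px,z):
    d=ray(cal,px);T=np.array(cal["world_from_camera"])
    v=T[:3,:3]@np.array([d[0],d[1],1]);o=T[:3,3]
    return o+v*(z-o[2])/v[2]
def cloud(cal,depth):
    h,w=depth.shape;u,v=np.meshgrid(np.arange(w),np.arange(h))
    p=cv2.undistortPoints(np.stack([u,v],-1).reshape(-1,1,2).astype(float),np.array(cal["camera_matrix"]),np.array([cal["k1"],0,0,0.])).reshape(h,w,2)
    P=np.dstack([p*depth[...,None],depth]);T=np.array(cal["world_from_camera"])
    return P@T[:3,:3].T+T[:3,3]
E
python3 - <<'E'
from h import *
s=env.observe();print(s)
for n in("scene","top"):
    im,d=imaging.get_image(n);cv2.imwrite(f"pics/{n}0.png",im)
    np.savez(f"{n}0.npz",im=im,d=d)
    cal=imaging.get_calibration(n)
    for t in("nut_a_grip","nut_b_grip","marker","green_marker","head"):
        for r in imaging.pinpoint(n,t):
            p=r["pixel"];z={"n":.186,"m":0,"g":0,"h":0}[t[0]]
            print(n,t,np.round(p),round(r["score"],2),np.round(onz(cal,p,z),3))
E
```

```text
pics
{'time_s': 0.0, 'q': array([ 5.66485002e+01,  2.18432647e+01,  7.43850852e+01,  1.95741000e-03,
        8.38591053e+01, -1.23352250e+01]), 'qvel': array([-0.01029988,  0.04970959, -0.01091442,  0.14729524, -0.03180043,
       -0.0180861 ]), 'joint_efforts': array([-9.16184254e-04, -4.48458731e+01, -2.31280017e+01, -2.82376577e-04,
        4.72740692e-03,  1.00219148e-05]), 'position': array([0.19708661, 0.51318788, 0.2476885 ]), 'tool_rot': array([[-9.33477119e-01,  3.58635910e-01, -8.67537057e-04],
       [ 3.58636779e-01,  9.33476343e-01, -1.25633154e-03],
       [ 3.59259714e-04, -1.48388744e-03, -9.99998835e-01]]), 'ft_force': array([-0.42425136, -0.01224783,  0.71261472]), 'wrist_torque': array([ 0.00176557, -0.0343253 ,  0.00312803]), 'grip_width': 0.08514230261912907}
scene nut_a_grip [196. 216.] 0.74 [ 0.498 -0.02   0.186]
scene nut_b_grip [253. 298.] 0.59 [ 0.673 -0.062  0.186]
scene marker [295. 233.] 0.95 [0.601 0.144 0.   ]
scene marker [311. 199.] 0.94 [0.575 0.238 0.   ]
scene marker [368. 207.] 0.88 [0.687 0.307 0.   ]
scene green_marker [283. 157.] 0.63 [0.446 0.286 0.   ]
scene green_marker [232. 288.] 0.39 [ 0.583 -0.039  0.   ]
scene head [233. 287.] 0.58 [ 0.584 -0.036  0.   ]
top nut_a_grip [332. 232.] 0.73 [ 0.496 -0.021  0.186]
top nut_a_grip [205. 192.] 0.33 [0.569 0.208 0.186]
top nut_a_grip [349. 132.] 0.32 [ 0.677 -0.054  0.186]
top nut_b_grip [349. 134.] 0.62 [ 0.674 -0.054  0.186]
top marker [247. 184.] 0.85 [0.601 0.141 0.   ]
top marker [207. 190.] 0.6 [0.589 0.234 0.   ]
top marker [178. 143.] 0.58 [0.699 0.304 0.   ]
top green_marker [186. 251.] 0.55 [0.447 0.282 0.   ]
top head [320. 191.] 0.98 [ 0.586 -0.027  0.   ]
```

View pics/scene0.png

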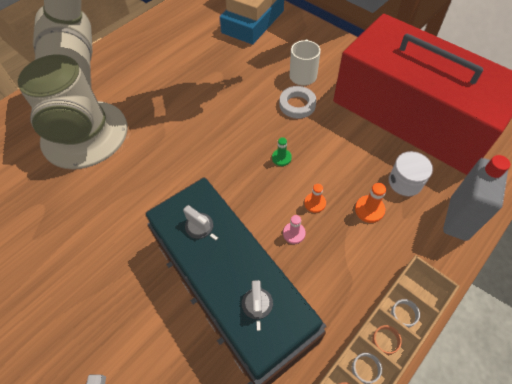

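View pics/top0.png

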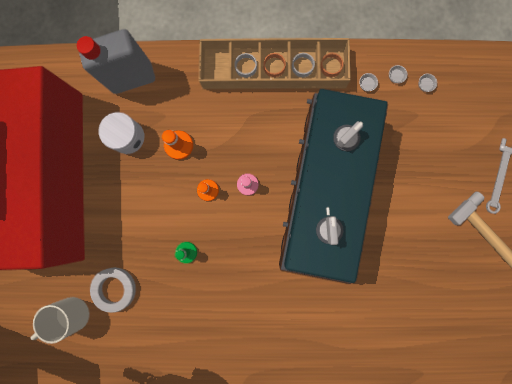

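Run:
```python
from h import *
a=np.load("scene0.npz")["im"][130:310,180:420]
b=np.load("top0.npz")["im"][110:280,150:376]
cv2.imwrite("pics/crop1.png",cv2.resize(a,None,fx=3,fy=3,interpolation=2))
cv2.imwrite("pics/crop2.png",cv2.resize(b,None,fx=3,fy=3,interpolation=2))
for n in("top","scene"):
    cal=imaging.get_calibration(n);P=cloud(cal,np.load(n+"0.npz")["d"])
    if n=="top":
        Z=P[...,2]
        for nm,c in dict(nutA=(.498,-.02),nutB=(.674,-.056),m1=(.601,.142),m2=(.582,.236),m3=(.693,.305),g=(.446,.284)).items():
            near=np.hypot(P[...,0]-c[0],P[...,1]-c[1])<.045
            print(nm,np.round(np.percentile(Z[near],[50,90,99,100]),4))
            if nm[0]=="n": s=near&(Z>.185)&(Z<.2)
            else:
                zt=np.percentile(Z[near],99); s=near&(Z>zt-.006)
            q=P[s];print(s.sum(),q.mean(0).round(4),q.min(0).round(3),q.max(0).round(3))
            if nm[0]=="n":
                r=cv2.minAreaRect(q[:,:2].astype(np.float32)*1000);print(r)
        s=(abs(Z-.15)<.006)&(P[...,1]<.2)
        print(cv2.minAreaRect(P[s][:,:2].astype(np.float32)*1000))
```

```text
nutA [0.1499 0.1935 0.1966 0.1984]
236 [ 0.4991 -0.0211  0.1942] [ 0.475 -0.03   0.185] [ 0.523 -0.013  0.198]
((499.02838134765625, -21.981761932373047), (48.58299255371094, 14.454421997070312), 4.023401737213135)
nutB [0.1503 0.1935 0.1966 0.1977]
209 [ 0.6744 -0.0561  0.1946] [ 0.654 -0.077  0.185] [ 0.697 -0.036  0.198]
((675.208740234375, -56.964752197265625), (13.772439002990723, 48.88593292236328), 46.57414245605469)
m1 [0.0001 0.0117 0.072  0.0743]
82 [0.6007 0.1413 0.0707] [0.591 0.132 0.066] [0.61  0.151 0.074]
m2 [0.0002 0.023  0.0722 0.0737]
84 [0.5881 0.2331 0.0704] [0.578 0.223 0.066] [0.598 0.243 0.074]
m3 [0.0118 0.0945 0.098  0.1001]
134 [0.6936 0.3014 0.0961] [0.68  0.29  0.092] [0.707 0.314 0.1  ]
g [0.0001 0.0376 0.0726 0.0745]
86 [0.4454 0.2822 0.0707] [0.434 0.272 0.067] [0.456 0.293 0.074]
((586.9734497070312, -39.191619873046875), (137.80455017089844, 359.2138977050781), 78.6645736694336)
```

View crops.

View pics/crop1.png

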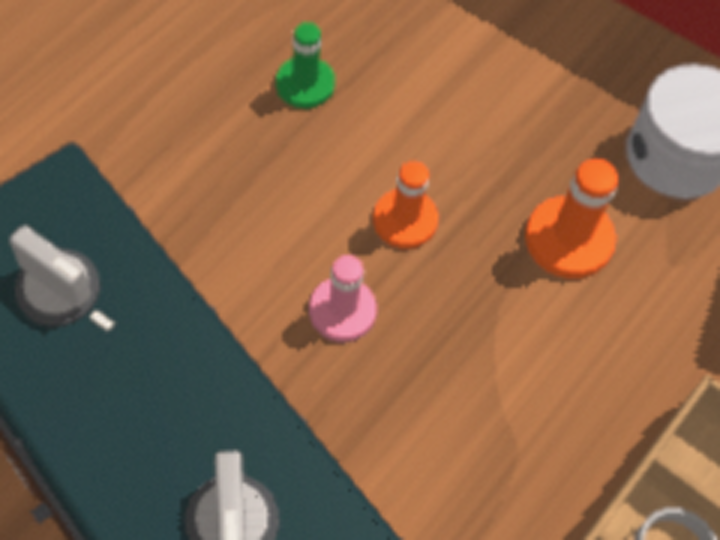

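View pics/crop2.png

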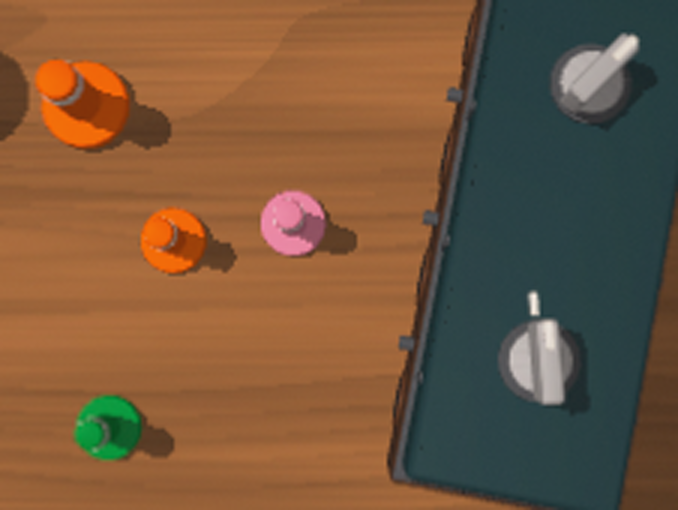

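Candidates for the marker: pink at top (247,184), excluded by colour; the large orange one at top (178,143), about 100 mm tall; and the small orange one at top (207,190), 72 mm tall. The small orange one fits the description, and both crops confirm it. Green is at top (186,251). First I'll move over the near nut, at about (0.499, -0.021).

Emit:
step_arm(steps=[1,-0.79,-0.65,0,0,0,0,1,-0.79,-0.65,0,0,0,0,1,-0.79,-0.65,0,0,0,0,1,-0.79,-0.65,0,0,0,0,1,-0.79,-0.65,0,0,0,0,1,-0.79,-0.65,0,0,0,0,1,-0.79,-0.65,0,0,0,0], grip_force=25)

```text
time_s: 1.3
position: [0.3506, 0.2429, 0.2485]
tool_rot: [[-0.931, 0.364, 0.001], [0.364, 0.931, -0.001], [-0.001, -0.0, -1.0]]
ft_force: [0.3, 0.6, -0.4]
grip_width: 0.0854
```

```bash
cat >> h.py <<'E'
from scipy.spatial.transform import Rotation as Ro
def plan(xyz,yaw):
    """yaw: direction of tool y (deg); prints fractions from now"""
    s=env.observe();R=np.array(s["tool_rot"]);p=np.array(s["position"])
    c=min((yaw,yaw+180,yaw-180),key=lambda a:abs((a-np.degrees(np.arctan2(R[1,1],R[0,1]))+180)%360-180)) if yaw is not None else None
    y=np.array([np.cos(np.radians(c)),np.sin(np.radians(c)),0]);z=np.array([0,0,-1.]);x=np.cross(y,z)
    G=np.stack([x,y,z],1)
    rv=Ro.from_matrix(R.T@G).as_rotvec(degrees=True)/45
    sh=R.T@(np.array(xyz)-p)/.3
    print("t",round(s["time_s"],2),"p",p.round(4),"yaw",np.degrees(np.arctan2(R[1,1],R[0,1])).round(1),"q",np.round(s["q"],0),"w",round(s["grip_width"],4),"F",np.round(s["ft_force"],1),"M",np.round(s["wrist_torque"],2))
    print("shift",sh.round(3),"turn",rv.round(3))
E
python3 -c "
from h import *
plan((.499,-.0215,.248),94)"
```

```text
t 1.3 p [0.3506 0.2429 0.2485] yaw 68.7 q [ 19.   9.  92.  -0.  78. -50.] w 0.0854 F [ 0.3  0.6 -0.4] M [ 0.04 -0.02  0.04]
shift [-0.781 -0.641  0.003] turn [-0.001  0.001 -0.563]
```

Emit:
step_arm(steps=[1,-0.79,-0.65,0,0,0,-0.56,1,-0.79,-0.65,0,0,0,-0.56,1,-0.79,-0.65,0,0,0,-0.56,1,-0.79,-0.65,0,0,0,-0.56,1,-0.79,-0.65,0,0,0,-0.56,1,-0.79,-0.65,0,0,0,-0.56,1,-0.79,-0.65,0,0,0,-0.56,1,-0.79,-0.65,0,0,0,-0.56])

```text
time_s: 2.1
position: [0.5015, -0.0233, 0.2478]
tool_rot: [[-0.998, -0.069, 0.0], [-0.069, 0.998, -0.0], [-0.0, -0.0, -1.0]]
ft_force: [0.0, 0.4, 0.2]
grip_width: 0.0856
```

```bash
python3 -c "
from h import *
plan((.499,-.0215,.183),94)
im,d=imaging.get_image('wrist');cal=imaging.get_calibration('wrist')
cv2.imwrite('pics/w1.png',im)
P=cloud(cal,d);s=(P[...,2]>.185)&(P[...,2]<.205)&(np.hypot(P[...,0]-.499,P[...,1]+.0215)<.04)
print(s.sum(),cv2.minAreaRect(P[s][:,:2].astype(np.float32)*1000))
for r in imaging.pinpoint('wrist','nut_a_grip'): print(r['pixel'],r['score'],onz(cal,r['pixel'],.186))
"
```

```text
t 2.1 p [ 0.5015 -0.0233  0.2478] yaw 94.0 q [ -16.   17.   82.   -0.   81. -110.] w 0.0856 F [0.  0.4 0.2] M [-0.    0.03 -0.01]
shift [0.008 0.007 0.216] turn [-0.  0. -0.]
2082 ((499.3024597167969, -19.07455062866211), (49.746829986572266, 13.849310874938965), 3.7896904945373535)
[257.4, 218.4] 0.75 [ 0.50034517 -0.02049003  0.186     ]
```

View pics/w1.png

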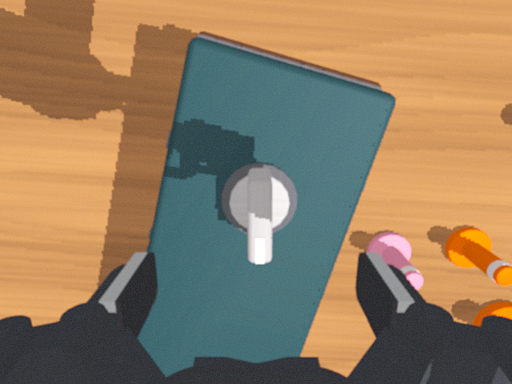

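The wrist view shows the near nut's bar upright at about (260,215), centred between the fingers, with the cover clear around it. I'll go down and pinch.

Emit:
step_arm(steps=[1,0.006,0.01,0.216,0,0,0,1,0.006,0.01,0.216,0,0,0,1,0.006,0.01,0.216,0,0,0,0,0.006,0.01,0.216,0,0,0,0,0.006,0.01,0.216,0,0,0,0,0.006,0.01,0.216,0,0,0,0,0.006,0.01,0.216,0,0,0,0,0.006,0.01,0.216,0,0,0,0,0.006,0.01,0.216,0,0,0], grip_force=25)

```text
time_s: 3.1
position: [0.4983, -0.0212, 0.1844]
tool_rot: [[-0.997, -0.072, 0.001], [-0.072, 0.997, -0.008], [-0.001, -0.008, -1.0]]
ft_force: [-2.9, -19.7, 3.2]
grip_width: 0.0135
```

```bash
python3 -c "
from h import *
plan((.4995,-.0205,.183),94)"
```

```text
t 3.1 p [ 0.4983 -0.0212  0.1844] yaw 94.1 q [ -16.   20.   88.   -0.   71. -110.] w 0.0135 F [ -2.9 -19.7   3.2] M [-2.84  0.41 -0.03]
shift [-0.004  0.002  0.005] turn [-0.01   0.001  0.003]
```

Gripped at 13.5 mm. There is about 20 N of side load from a small centring error, so I'll ease that off and then try a light twist.

Emit:
step_arm(steps=[0,0,-0.008,0,0,0,0,0,0,-0.008,0,0,0,0])

```text
time_s: 3.3
position: [0.4983, -0.0215, 0.1844]
tool_rot: [[-0.997, -0.072, 0.001], [-0.072, 0.997, -0.002], [-0.001, -0.002, -1.0]]
ft_force: [-1.6, -4.9, 5.1]
grip_width: 0.0134
```

Emit:
step_arm(steps=[0,0,0,0,0,0,0.07,0,0,0,0,0,0,0.14,0,0,0,0,0,0,0.14])

```text
time_s: 3.6
position: [0.4983, -0.0213, 0.1844]
tool_rot: [[-0.999, 0.039, 0.001], [0.039, 0.999, -0.002], [-0.002, -0.002, -1.0]]
ft_force: [-1.2, -6.1, 5.0]
grip_width: 0.0136
```

```bash
python3 -c "
from h import *
plan((.4995,-.0205,.183),94)"
```

```text
t 3.6 p [ 0.4983 -0.0213  0.1844] yaw 87.8 q [ -16.   20.   88.   -0.   71. -104.] w 0.0136 F [-1.2 -6.1  5. ] M [-0.81  0.28 -0.17]
shift [-0.004  0.003  0.005] turn [-0.003  0.002 -0.139]
```

It turned 6.3° with only 0.17 N m, which matches the loose nut. I'll carry on to about 31°.

Emit:
step_arm(steps=[0,0,0,0,0,0,0.1,0,0,0,0,0,0,0.2,0,0,0,0,0,0,0.3,0,0,0,0,0,0,0.4,0,0,0,0,0,0,0.5,0,0,0,0,0,0,0.55,0,0,0,0,0,0,0.55])

```text
time_s: 4.3
position: [0.4985, -0.021, 0.1844]
tool_rot: [[-0.892, 0.453, 0.002], [0.453, 0.892, -0.002], [-0.002, -0.001, -1.0]]
ft_force: [-1.0, -3.9, 5.5]
grip_width: 0.0134
```

```bash
python3 -c "
from h import *
plan((.4983,-.0213,.26),63)"
```

```text
t 4.3 p [ 0.4985 -0.021   0.1844] yaw 63.1 q [-16.  20.  88.  -0.  71. -79.] w 0.0134 F [-1.  -3.9  5.5] M [-0.53  0.16 -0.09]
shift [-0.001 -0.001 -0.252] turn [-0.001  0.003  0.002]
```

Torque stayed under 0.2 N m over 31°. I'll release, rise and verify with the camera.

Emit:
step_arm(steps=[1,0,0,0,0,0,0,1,0,0,0,0,0,0,1,0,0,0,0,0,0,1,0,0,0,0,0,0,1,0,0,0,0,0,0,1,0,0,-0.25,0,0,0,1,0,0,-0.25,0,0,0,1,0,0,-0.25,0,0,0])

```text
time_s: 5.1
position: [0.4992, -0.0204, 0.2619]
tool_rot: [[-0.892, 0.452, 0.007], [0.452, 0.892, -0.002], [-0.007, 0.001, -1.0]]
ft_force: [-0.2, 0.1, 0.3]
grip_width: 0.0853
```

```bash
python3 -c "
from h import *
im,d=imaging.get_image('wrist');cal=imaging.get_calibration('wrist')
cv2.imwrite('pics/w2.png',im)
P=cloud(cal,d);s=(P[...,2]>.185)&(P[...,2]<.205)&(np.hypot(P[...,0]-.499,P[...,1]+.0215)<.04)
print(s.sum(),cv2.minAreaRect(P[s][:,:2].astype(np.float32)*1000))
plan((.55,.11,.26),90)
plan((.588,.2335,.26),90)
"
```

```text
1786 ((499.7684326171875, -20.689363479614258), (13.832250595092773, 49.84916305541992), 63.393043518066406)
t 5.15 p [ 0.4984 -0.0202  0.2596] yaw 63.1 q [-16.  16.  81.   0.  83. -79.] w 0.0852 F [ 1.  -0.1 -0.5] M [0.02 0.01 0.01]
shift [ 0.043  0.465 -0.001] turn [-0.     0.004 -0.597]
t 5.15 p [ 0.4984 -0.0202  0.2596] yaw 63.1 q [-16.  16.  81.   0.  83. -79.] w 0.0852 F [ 1.  -0.1 -0.5] M [0.02 0.01 0.01]
shift [ 0.115  0.889 -0.001] turn [-0.     0.004 -0.597]
```

View pics/w2.png

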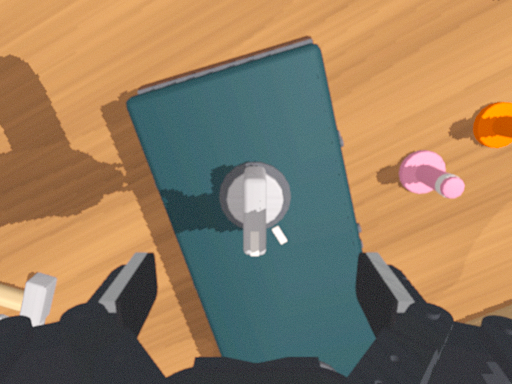

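The bar now lies at about -26.6°, against about +4° at the start. That is roughly 31° (0.53 rad), and the white stripes at (255,225) and (279,236) no longer line up. Next I'll go above the small orange marker.

Emit:
step_arm(steps=[1,0.115,0.889,0,0,0,0.73,1,0.115,0.889,0,0,0,0.73,1,0.115,0.889,0,0,0,0.73,1,0.115,0.889,0,0,0,0.73,1,0.115,0.889,0,0,0,0.73,1,0.115,0.889,0,0,0,0.73,1,0.115,0.889,0,0,0,0.73,1,0.115,0.889,0,0,0,0.73,1,0.115,0.889,0,0,0,0.73])

```text
time_s: 6.05
position: [0.5875, 0.2324, 0.2577]
tool_rot: [[-0.504, 0.864, -0.002], [0.864, 0.504, -0.001], [0.0, -0.002, -1.0]]
ft_force: [-0.2, -0.4, 0.4]
grip_width: 0.0853
```

```bash
python3 -c "
from h import *
im,d=imaging.get_image('wrist');cal=imaging.get_calibration('wrist')
cv2.imwrite('pics/w3.png',im)
P=cloud(cal,d);s=(P[...,2]>.066)&(P[...,2]<.08)&(np.hypot(P[...,0]-.588,P[...,1]-.2335)<.04)
print(s.sum(),P[s].mean(0),cv2.minEnclosingCircle(P[s][:,:2].astype(np.float32)*1000))
s=(P[...,2]>.007)&(P[...,2]<.013)&(np.hypot(P[...,0]-.588,P[...,1]-.2335)<.04)
print(s.sum(),cv2.minEnclosingCircle(P[s][:,:2].astype(np.float32)*1000))
for r in imaging.pinpoint('wrist','marker'): print(r['pixel'],r['score'],onz(cal,r['pixel'],0))
plan((.588,.2335,.1),30)
"
```

```text
426 [0.59024066 0.23457123 0.07190715] ((590.5359497070312, 234.08499145507812), 11.162149429321289)
941 ((590.943359375, 233.54705810546875), 24.86329460144043)
[230.5, 227.0] 0.86 [0.60497916 0.14250116 0.        ]
[368.9, 151.3] 0.72 [0.69602881 0.30270665 0.        ]
[260.8, 153.9] 0.64 [0.59141505 0.23846942 0.        ]
t 6.15 p [0.5876 0.2321 0.2585] yaw 30.2 q [ 11.  30.  59.  -0.  91. -19.] w 0.0853 F [ 0.5 -0.4 -1.3] M [0.06 0.04 0.01]
shift [0.003 0.004 0.528] turn [-0.001 -0.     0.004]
```

View pics/w3.png

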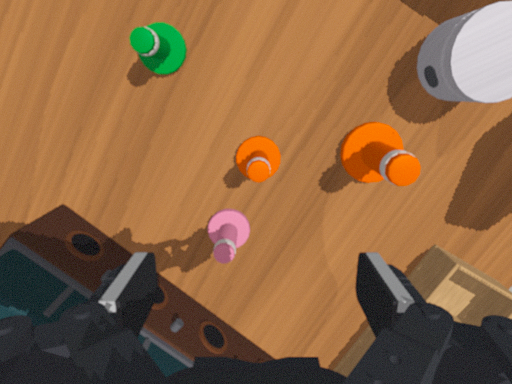

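The wrist view shows the small orange post at (259,165) with its base about (259,155), pink at (225,240), the large orange at (390,165) and green at (157,48). The jaw line is clear, so I'll descend onto (0.590, 0.234).

Emit:
step_arm(steps=[1,0.001,0.01,0.15,0,0,0,1,0.001,0.01,0.3,0,0,0,1,0.001,0.01,0.45,0,0,0,1,0.001,0.01,0.6,0,0,0,1,0.001,0.01,0.718,0,0,0,1,0.001,0.01,0.718,0,0,0], grip_force=25)

```text
time_s: 6.75
position: [0.5878, 0.2336, 0.0389]
tool_rot: [[-0.503, 0.864, -0.009], [0.864, 0.503, -0.002], [0.003, -0.009, -1.0]]
ft_force: [-0.4, 1.1, -0.5]
grip_width: 0.0855
```

Emit:
step_arm(steps=[0,0,0,0,0,0,0,0,0,0,0,0,0,0,0,0,0,0,0,0,0,0,0,0,0,0,0,0,0,0,0,0,0,0,0,0,0,0,0,0,0,0], grip_force=25)

```text
time_s: 7.35
position: [0.5905, 0.2352, 0.0444]
tool_rot: [[-0.504, 0.863, 0.002], [0.863, 0.504, 0.0], [-0.001, 0.001, -1.0]]
ft_force: [-1.8, -1.0, 7.7]
grip_width: 0.0213
```

```bash
python3 -c "
from h import *
plan((.590,.2338,.26),30)"
```

```text
t 7.35 p [0.5905 0.2352 0.0444] yaw 30.3 q [ 11.  41.  75.  -0.  64. -19.] w 0.0213 F [-1.8 -1.   7.7] M [-0.17  0.34  0.02]
shift [-0.003 -0.003 -0.719] turn [0.002 0.001 0.006]
```

Gripped at 21 mm, which matches the post. Lifting.

Emit:
step_arm(steps=[0,0,0,-0.1,0,0,0,0,0,0,-0.22,0,0,0,0,0,0,-0.36,0,0,0,0,0,0,-0.5,0,0,0,0,0,0,-0.64,0,0,0,0,0,0,-0.76,0,0,0,0,0,0,-0.82,0,0,0,0,0,0,-0.82,0,0,0])

```text
time_s: 8.15
position: [0.5906, 0.2353, 0.292]
tool_rot: [[-0.504, 0.863, 0.005], [0.863, 0.504, 0.001], [-0.002, 0.005, -1.0]]
ft_force: [-0.3, -0.8, -2.3]
grip_width: 0.0211
```

```bash
python3 -c "
from h import *
plan((.558,-.0325,.289),78.7)
im,d=imaging.get_image('scene');cv2.imwrite('pics/s3.png',im)"
```

```text
t 8.15 p [0.5906 0.2353 0.292 ] yaw 30.3 q [ 11.  29.  55.   0.  96. -19.] w 0.0211 F [-0.3 -0.8 -2.3] M [-0.01 -0.03 -0.04]
shift [-0.716 -0.544  0.008] turn [ 0.005  0.005 -1.076]
```

View pics/s3.png

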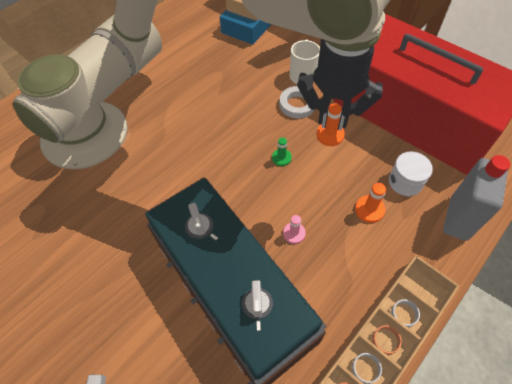

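The small orange post is held upright in the jaws at about (330,125). Green is undisturbed at (283,152), and the near nut at (198,222) is visibly turned. Next I'll carry it over to the cover.

Emit:
step_arm(steps=[0,-0.1,-0.076,0,0,0,-0.1,0,-0.2,-0.152,0,0,0,-0.22,0,-0.3,-0.228,0,0,0,-0.36,0,-0.4,-0.304,0,0,0,-0.5,0,-0.5,-0.38,0,0,0,-0.66,0,-0.6,-0.456,0,0,0,-0.82,0,-0.68,-0.515,0,0,0,-0.95,0,-0.716,-0.544,0,0,0,-1,0,-0.716,-0.544,0,0,0,-1])

```text
time_s: 9.1
position: [0.5569, -0.0342, 0.2871]
tool_rot: [[-0.967, 0.256, -0.004], [0.256, 0.967, 0.001], [0.004, -0.0, -1.0]]
ft_force: [0.5, 0.3, -1.7]
grip_width: 0.0213
```

```bash
python3 -c "
from h import *
im,d=imaging.get_image('wrist');cv2.imwrite('pics/w4.png',im)
plan((.558,-.0325,.202),77)
"
```

```text
t 9.15 p [ 0.5571 -0.033   0.2875] yaw 75.1 q [-16.  21.  69.   0.  90. -91.] w 0.0214 F [-0.7 -0.3 -1. ] M [ 0.01 -0.02 -0.04]
shift [-0.003  0.002  0.285] turn [ 0.    -0.004 -0.041]
```

View pics/w4.png

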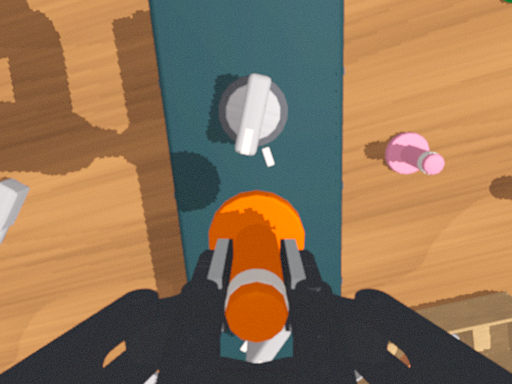

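The post hangs over the cover's middle line, with its base at (257,225) clear of the nut bar, which ends at (245,150). Lowering.

Emit:
step_arm(steps=[0,0,0,0.1,0,0,0,0,0,0,0.2,0,0,0,0,0,0,0.26,0,0,0,0,0,0,0.285,0,0,0,0,0,0,0.295,0,0,0,0,0,0,0.295,0,0,0])

```text
time_s: 9.75
position: [0.5578, -0.0322, 0.2009]
tool_rot: [[-0.967, 0.254, 0.0], [0.254, 0.967, -0.0], [-0.0, 0.0, -1.0]]
ft_force: [0.4, 1.1, -1.7]
grip_width: 0.0211
```

```bash
python3 -c "
from h import *
plan((.558,-.0325,.1944),75)
"
```

```text
t 9.75 p [ 0.5578 -0.0322  0.2009] yaw 75.3 q [-15.  25.  78.   0.  78. -91.] w 0.0211 F [ 0.4  1.1 -1.7] M [-0.    0.07  0.02]
shift [-0.001 -0.001  0.022] turn [0.    0.001 0.007]
```

Emit:
step_arm(steps=[0,0,0,0.007,0,0,0,0,0,0,0.013,0,0,0,0,0,0,0.018,0,0,0,0,0,0,0.02,0,0,0,0,0,0,0.02,0,0,0])

```text
time_s: 10.25
position: [0.5576, -0.0327, 0.1946]
tool_rot: [[-0.967, 0.254, 0.0], [0.254, 0.967, 0.0], [-0.0, 0.0, -1.0]]
ft_force: [-0.1, 0.1, -1.9]
grip_width: 0.0214
```

Still about its own weight on the wrist, so no contact yet. I'll go down in half-millimetre steps.

Emit:
step_arm(steps=[0,0,0,0.002,0,0,0,0,0,0,0.004,0,0,0,0,0,0,0.004,0,0,0])

```text
time_s: 10.55
position: [0.5576, -0.0327, 0.1944]
tool_rot: [[-0.967, 0.254, 0.001], [0.254, 0.967, -0.0], [-0.001, -0.0, -1.0]]
ft_force: [-2.2, 0.5, 5.5]
grip_width: 0.0208
```

```bash
python3 -c "
from h import *
im,d=imaging.get_image('scene');cv2.imwrite('pics/s4.png',cv2.resize(im[150:330,140:340],None,fx=3,fy=3))
plan((.558,-.0325,.1944),75)
"
```

```text
t 10.6 p [ 0.5577 -0.0328  0.1944] yaw 75.3 q [-16.  25.  78.  -0.  77. -91.] w 0.0212 F [-2.4  0.3  5.2] M [ 0.07  0.43 -0.  ]
shift [-0.001  0.001 -0.   ] turn [-0.     0.002  0.006]
```

View pics/s4.png

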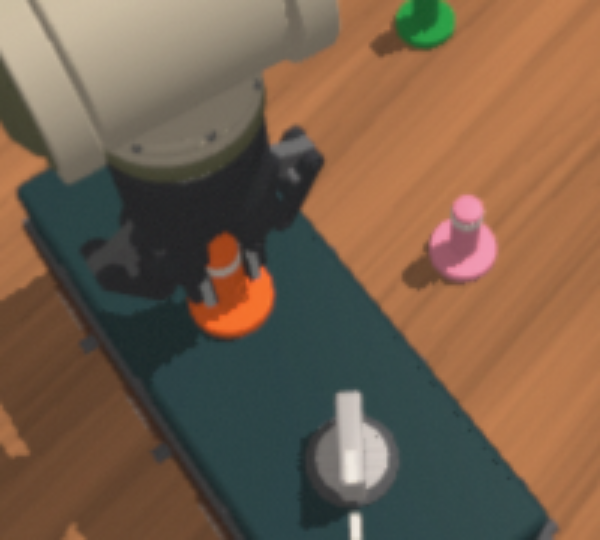

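The post stands upright on the cover and the wrist now reads +5 N, so the foot is in contact. I'll release, wait, then rise straight up.

Emit:
step_arm(steps=[0.3,0,0,0,0,0,0,0.5,0,0,0,0,0,0,0.7,0,0,0,0,0,0,0.7,0,0,0,0,0,0,0.7,0,0,0,0,0,0,0.7,0,0,-0.03,0,0,0,0.7,0,0,-0.1,0,0,0,0.7,0,0,-0.2,0,0,0,0.7,0,0,-0.35,0,0,0,0.7,0,0,-0.35,0,0,0])

```text
time_s: 11.6
position: [0.559, -0.033, 0.305]
tool_rot: [[-0.967, 0.254, 0.011], [0.254, 0.967, -0.003], [-0.012, -0.0, -1.0]]
ft_force: [-0.9, -0.9, -1.1]
grip_width: 0.0598
```

```bash
python3 -c "
from h import *
plan((.45,.2,.3),75)
im,d=imaging.get_image('wrist');cv2.imwrite('pics/w5.png',im)
"
```

```text
t 11.6 p [ 0.559 -0.033  0.305] yaw 75.3 q [-15.  21.  67.   0.  92. -91.] w 0.0598 F [-0.9 -0.9 -1.1] M [-0.04  0.04  0.01]
shift [0.549 0.659 0.01 ] turn [-0.     0.015  0.007]
```

View pics/w5.png

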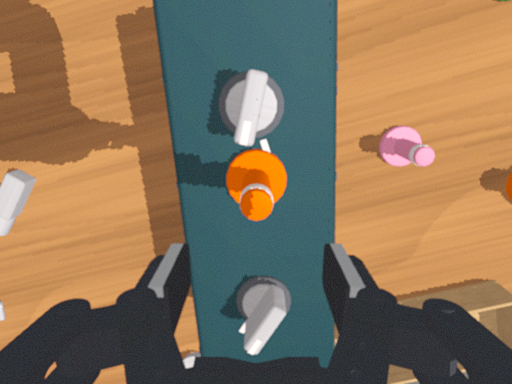

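The post stands free between the nuts, with its base at (257,178) and top at (257,205). I'll swing the arm aside for an unobstructed final check.

Emit:
step_arm(steps=[0.7,0.55,0.66,0,0,0,0,0.7,0.55,0.66,0,0,0,0,0.7,0.55,0.66,0,0,0,0,0.7,0.55,0.66,0,0,0,0,0.7,0.55,0.66,0,0,0,0,0.7,0.55,0.66,0,0,0,0,0.7,0.55,0.66,0,0,0,0,0.7,0.55,0.66,0,0,0,0])

```text
time_s: 12.45
position: [0.4487, 0.1999, 0.2981]
tool_rot: [[-0.967, 0.255, -0.001], [0.255, 0.967, -0.001], [0.0, -0.001, -1.0]]
ft_force: [0.6, -0.4, -0.3]
grip_width: 0.06
```

```bash
python3 -c "
from h import *
im,d=imaging.get_image('top');cv2.imwrite('pics/t5.png',im);P=cloud(imaging.get_calibration('top'),d);Z=P[...,2]
def top(c,lo,hi,r=.045):
    s=(np.hypot(P[...,0]-c[0],P[...,1]-c[1])<r)&(Z>lo)&(Z<hi);q=P[s]
    print(s.sum(), q.mean(0).round(4) if len(q) else None); return q
q=top((.558,-.033),.216,.23)
q=top((.499,-.021),.185,.2,.035);print(cv2.minAreaRect(q[:,:2].astype(np.float32)*1000))
top((.446,.282),.066,.08)
im,d=imaging.get_image('scene');cv2.imwrite('pics/s5.png',im)
P=cloud(imaging.get_calibration('scene'),d);Z=P[...,2]
top((.558,-.033),.216,.23);top((.558,-.033),.155,.164,.03);top((.446,.282),.066,.08)
"
```

```text
129 [ 0.5573 -0.0328  0.2206]
236 [ 0.499  -0.0211  0.1942]
((499.0667419433594, -21.60841941833496), (13.737150192260742, 49.533172607421875), 62.37797546386719)
0 None
134 [ 0.5582 -0.0332  0.2207]
400 [ 0.5624 -0.0358  0.1593]
63 [0.4459 0.2807 0.0706]
```

View pics/s5.png

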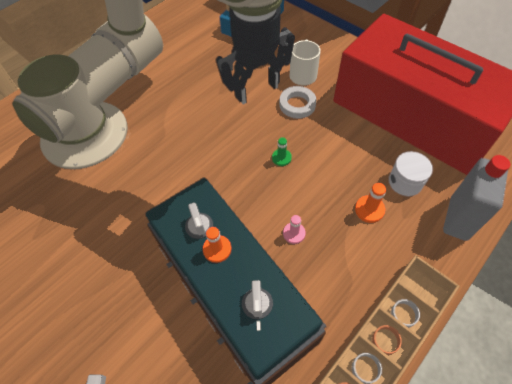

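View pics/t5.png

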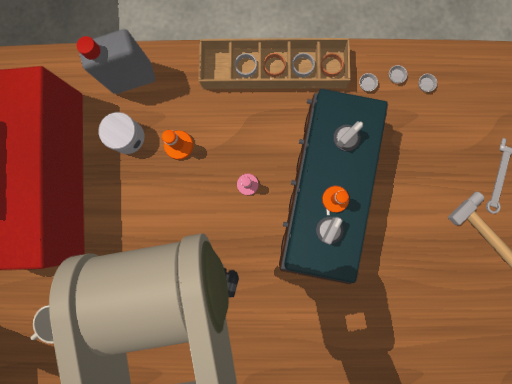

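The scene view shows the orange post upright on the cover at (216,245), beside the turned nut at (198,222). Green is unmoved at (283,152) and the gripper is clear of everything, so I'm handing in.

```bash
python3 -c "
from rig import close_job
print(close_job())"
```

```text
the job is handed in; nothing more can be done
None
```

The job is handed in at about 12.5 s of the 58 s allowed; no verdict was reported.

- **Loose nut:** the near nut, at about (0.499, -0.021), gave with under 0.2 N m. I turned it about 31° (0.53 rad) clockwise seen from above, and the last picture shows the bar still there. I never tried the other nut, since the first one gave.
- **Orange marker:** I used the smaller orange post (72 mm tall), not the pink one or the 100 mm orange one. It stands upright on the cover at about (0.558, -0.033), roughly 60 mm from the nut's axis. The top and scene cameras agree on its position to about 1 mm.
- **Green marker:** it is within about 2 mm of where it started. The arm hid it from the top camera at the end, so that check rests on the scene camera alone.
- **Forces and clearance:** the largest force I saw was about 20 N sideways when pinching the nut, eased off before twisting. The gripper was clear of everything at hand-in.

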